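# Check both ends of a reference block in a reflectance reader and bolt it in

### The arm

A 6-joint arm with a two-finger parallel gripper is mounted at the origin on the work surface. World frame = base frame: x ahead of the robot, y to its left, z up, the work surface at z = 0. Lengths are in mm, angles in rad, forces in N, time in s.
With the tool pointing down it reaches from about 325 to 850 mm from the base axis. Payload 15.5 kg.
Tool frame: the origin (TCP) lies midway between the tips of the shut fingers; the grasp point (between the pads) lies 19 mm behind it; z points along the fingers, y is the line along which they close (so a half turn about z gives the same grasp; the last joint's range is limited). The gripper opens to 91 mm and grips with 3 to 60 N. Pads are 32 mm wide; open, the fingers measure 118 mm over their backs; the gripper's body (76 mm by 178 mm) begins 60 mm behind the grasp point.
Start: joints at [-1.355, 0.494, 1.345, -0, 1.302, -0.096], TCP at [191.139, -595.057, 213.915] pointing down, gripper open.
Joint ranges: [-2.91, 2.91], [-0.82, 2.16], [0.22, 2.67], [-1.22, 4.37], [0.12, 2.79], [-3.08, 3.08]. Speed limits (rad/s): [1.89, 1.89, 2.57, 3.01, 3.01, 3.01].

### API

Orientations are given as a unit quaternion [x, y, z, w].
In Python, from cell import manip gives the robot as it stands. Calls block until the motion is done:
- manip.goto(position, orientation): joint-space move of the TCP to a pose.
- manip.line_to(position, feed=150, ori=None): straight line of the TCP; ori=None keeps the orientation; feed is the mean speed in mm/s.
- manip.move_j(angles): joint-space move.
- manip.command_gripper(opening): finger opening in mm; the grip force is fixed at half the most; returns when the fingers have stopped.
- manip.dwell(seconds).
- manip.solve_ik(position, orientation): joint angles nearest the present ones, or None.
- manip.observe(): the state.
- manip.grab_frame(name): name is "scene" or "top"; returns (picture, depth): 400x640x3 uint8, red, green, blue; 400x640 float32, mm along the optical axis (not along the pixel's ray), 0 where there is no reading.
- manip.camera_params(name): a dict with "mtx" (3x3 intrinsics, pixels), "distortion" ([k1, k2, p1, p2, k3] as OpenCV has them; the pictures are not rectified), "pose" (4x4, takes a point from camera to world coordinates). Camera axes: x right, y up, looking along -z (the intrinsics and any distortion apply to the point x, -y, -z); pixel columns grow to the right and rows downward; lengths in mm; the calibration is good to about 2 mm. A picture is of the moment at which its call begins. camera_params takes no time and is no camera call.
A pose or a line that the arm cannot do raises manip.Unreachable and nothing moves.
- manip.close_job(): hands the job in; it is judged then, once.
The state is a dict: "t": time; "joint_positions": joint angles; "qd": joint speeds; "tau": joint torques, N m; "tcp_pos": TCP position; "eef_rot": TCP orientation; "contact_force": force on the tool from outside, world axes, zero at the start; "moment": the same for the moment, N m; "opening": finger opening in mm; "grasp_force": force on a finger pad.
Only numpy, scipy, OpenCV 4.12 (cv2) and the standard library are available. Lean on these libraries where they do the work, as an engineer would, in place of code of your own. Each camera call takes 0.05 s, during which the arm holds its last target. There are 200 camera calls.

### The job

Calibrate the reflectance reader with the blue reference block: in the reader's bay, press the block's white end against the spring-loaded sensing plate so that the plate goes well in, then take the block out, turn it end for end and press its black end against the plate the same way. Leave it standing on the bay floor with its black end up to the plate, slide the red-knobbed bolt across behind it fully home into its keeper, and let go. Handle the block only by its steel post, never with the fingers on the two tiles, and leave the orange block and everything else on the bench where it stands.

Things in the scene. Friction and masses are not known exactly. Their poses are not given: they have to be found in the camera images.
- block: Loose blue reference block, about 0.3 kg, 50 x 50 x 50 mm with a 5 mm tile on either end (white at +x, black at -x). An 18 mm square steel post, the handle, stands on the middle of its top, from 50 to 88 mm above the underside, its sides parallel to the block's. Origin at the centre of its underside, z up. Starts upright on the table at any yaw.
- white_tile: The white tile on the block's +x end, 5 x 50 x 50 mm, part of the block. Origin at the centre of its outer face (25 mm above the block's underside); x points out of the face.
- black_tile: The black tile on the block's -x end, as the white one. Origin at the centre of its outer face; x points out of the face.
- bay (a point): Point on the bay floor (6 mm above the table), midway between the cheeks, below the sensing plate's face at rest. x points level into the reader, the way a block is pushed at the plate; y level, to the left looking along x; z up. Bay 58 mm wide between cheeks 36 mm tall, 10 mm thick, from x = -45 to 16 mm; open above and at -x, where the floor goes on to x = -85 mm.
- reader: The reader, fixed: white housing on a grey base 130 mm wide; same axes as bay, origin 6 mm below it at table height. Its nose (48 mm above the table) begins at x = 16 mm, its housing (90 mm above the table) at x = 60 and ends at 170 mm. The bolt's steel guide (y = -46..-29 mm) and keeper (y = 29..46) stand at x = -78..-46, 36 mm above the table; its track runs on to y = -175.
- plate (a joint): Travel of the dark sensing plate (50 mm wide, 36 mm tall) into the reader, m: 0 at rest, 0.008 fully in. Spring-loaded, about 0.4 N at rest and 3.6 N fully in. Pressed well in means more than 0.004.
- bolt (a joint): Travel of the bolt along the bay's +y, m: 0 drawn back, 0.086 fully home in its keeper; 1.5 N friction, stays where left. A level steel bar, 12 mm in diameter, its axis at x = -62 mm of bay, 18 mm above the bay floor, on the -y side of the bay when open; shut, it passes 6 mm behind a block that touches the plate.
- bolt_knob (a point): Point in the bolt's red upright knob, at the height to grip, 60 mm above the table; moves with the bolt. The knob is 14 mm in diameter, from 24 mm below to 12 mm above this point. It is at x = -62 mm, y = -150 mm + bolt of bay.
- spare: Loose orange block of the same shape, with green and yellow tiles: not to be used. Origin at the centre of its underside.
- flask1: Loose clear conical flask, base 84 mm across, 140 mm tall, neck 32 to 38 mm across above 100 mm. Origin at the centre of its underside.
- flask2: Loose greenish conical flask of the same shape. Origin at the centre of its underside.
- washer: Loose white wash bottle with red cap and spout, 68 mm across, 195 mm tall. Origin at the centre of its underside.
- beaker: Loose glass beaker, 72 mm across, 95 mm tall. Origin at the centre of its underside.
- jar: Loose small amber jar, 48 mm across, 70 mm tall. Origin at the centre of its underside.
- spatula: Loose spatula, 170 mm long, lying on the table along its x. Origin under its middle.
Mind the look-alikes: they are no part of the job. What is shaped like the block but turquoise is not meant.

How it is judged (in metres and radians):
On the way, in this order (a step that is already met when the one before it is completed fails the run):
1. the white end is pressed against the sensing plate, which goes in by more than 4 mm (value of joint plate above 0.004 m and x of white_tile in the frame of bay between 0.002 and 0.012 m and y of white_tile in the frame of bay between -0.007 and 0.007 m and z of white_tile in the frame of bay below 0.034 m and angle between the x axis of white_tile and the x axis of bay, either way round below 0.17 rad and angle between block's own z axis and vertical below 0.08 rad), for 0.2 s.
2. then the black end is pressed against the plate, which again goes in by more than 4 mm (value of joint plate above 0.004 m and x of black_tile in the frame of bay between 0.002 and 0.012 m and y of black_tile in the frame of bay between -0.007 and 0.007 m and z of black_tile in the frame of bay below 0.034 m and angle between the x axis of black_tile and the x axis of bay, either way round below 0.17 rad and angle between block's own z axis and vertical below 0.08 rad), for 0.2 s.
3. then the bolt is slid fully home with the block left in the bay (value of joint bolt above 0.081 m and x of black_tile in the frame of bay between -0.009 and 0.012 m and y of black_tile in the frame of bay between -0.007 and 0.007 m and z of black_tile in the frame of bay below 0.029 m and angle between the x axis of black_tile and the x axis of bay, either way round below 0.17 rad and angle between block's own z axis and vertical below 0.08 rad), for 0.2 s.
At the end, for the whole second after the job is handed in: The block stands at rest on the bay floor (within 4 mm in height and 0.08 rad of upright), its black end towards the plate: within 9 mm of the plate's rest position, within 7 mm of the bay's middle and 0.17 rad of square; the bolt is shut behind it, more than 81 of its 86 mm home (all of step 3 and linear speed of block below 0.01 m/s); the robot touches nothing.
It fails at once if the fingers touch either tile of the blue block (more than 0.5 N) (contact force between the fingers and white_tile above 0.5 N or contact force between the fingers and black_tile above 0.5 N).
It fails at once if a bystander (orange block, flask, wash bottle, beaker, jar, spatula) is moved more than 25 mm or tipped (distance of any of spare, flask1, flask2, washer, beaker, jar, spatula from where it was at the start of the episode above 0.025 m or angle between any of spare, flask1, flask2, washer, beaker, jar's own z axis and vertical above 0.4 rad).
It also fails if it takes over 72 s, if anything falls off the work surface, if the arm or the gripper's body presses on something with over 40 N, if the wrist force passes 120 N, or if a joint passes its speed limit or range.

## Working session

There is one attempt and no reset: what is moved stays moved. The work goes in short steps, each a Python script; the robot and the scene stay as the last script left them, time stands still between calls to the robot, and variables do not carry over. Pictures are saved under pics/ and viewed, at most 10 in all, crops included, and the job is handed in when it is done.

```bash
ls; mkdir -p pics
python3 - <<'E'
from cell import manip
import cv2,numpy as np
for n in("scene","top"):
    p,d=manip.grab_frame(n); cv2.imwrite(f"pics/{n}0.png",p[:,:,::-1]); np.save(f"pics/{n}0.npy",d)
    c=manip.camera_params(n); print(n,np.round(c["mtx"],1).tolist(),c["distortion"],np.round(c["pose"],3).tolist())
o=manip.observe(); print(o["t"],o["eef_rot"],o["opening"])
E
```

```text
pics
scene [[421.1, 0.0, 315.7], [0.0, 421.1, 200.8], [0.0, 0.0, 1.0]] [-0.07171161  0.          0.          0.          0.        ] [[0.698, -0.409, 0.588, 1207.115], [0.716, 0.403, -0.57, -660.822], [-0.003, 0.819, 0.574, 766.575], [0.0, 0.0, 0.0, 1.0]]
top [[438.7, 0.0, 313.8], [0.0, 438.7, 198.1], [0.0, 0.0, 1.0]] [0.01026846 0.         0.         0.         0.        ] [[-0.021, 0.997, -0.073, 424.59], [-1.0, -0.021, -0.0, 53.545], [-0.002, 0.073, 0.997, 1321.801], [0.0, 0.0, 0.0, 1.0]]
0.1 [ 9.87949975e-01  1.54772566e-01 -3.48368919e-05 -5.46579648e-04] 91.37410593088013
```

View pics/scene0.png

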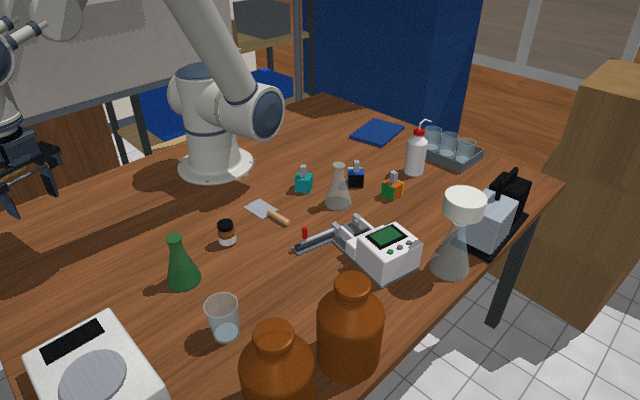

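View pics/top0.png

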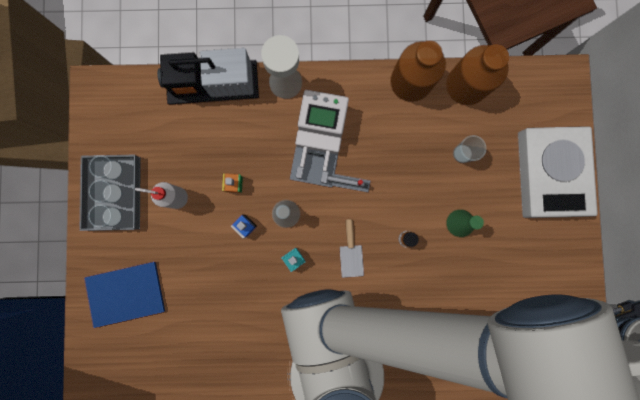

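The blue block is at top pixel (243,226). The reader is at about (320,140), with the red knob at (361,183) and the clear flask at (287,213), near the block. I'll enlarge both areas.

```bash
cat > h.py <<'E'
import cv2,numpy as np
from cell import manip
def ray(n,uv):
    c=manip.camera_params(n); P=c["pose"]
    u=cv2.undistortPoints(np.float64(uv).reshape(-1,1,2),c["mtx"],c["distortion"]).reshape(-1,2)
    return P[:3,3],np.c_[u[:,0],-u[:,1],-np.ones(len(u))]@P[:3,:3].T
def toz(n,uv,z):
    o,d=ray(n,uv); return o+d*((z-o[2])/d[:,2])[:,None]
def proj(n,X):
    c=manip.camera_params(n); P=c["pose"]
    q=(np.float64(X).reshape(-1,3)-P[:3,3])@P[:3,:3]*[1,-1,-1]
    return cv2.projectPoints(q,np.zeros(3),np.zeros(3),c["mtx"],c["distortion"])[0].reshape(-1,2)
E
python3 - <<'E'
import cv2,numpy as np
t=cv2.imread('pics/top0.png');s=cv2.imread('pics/scene0.png')
r=lambda a,k:cv2.resize(a,None,fx=k,fy=k,interpolation=cv2.INTER_CUBIC)
a=r(t[85:195,285:375],5); b=r(t[205:245,222:302],5)
W=np.zeros((550,800,3),np.uint8); W[:550,:450]=a; W[:200,450:800]=b[:,:350]
c=r(s[150:200,340:410],5); W[205:455,450:800]=c
cv2.imwrite('pics/z1.png',W)
cv2.imwrite('pics/z2.png',r(s[200:290,285:430],5))
E
```

```text
(no output)
```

View pics/z1.png

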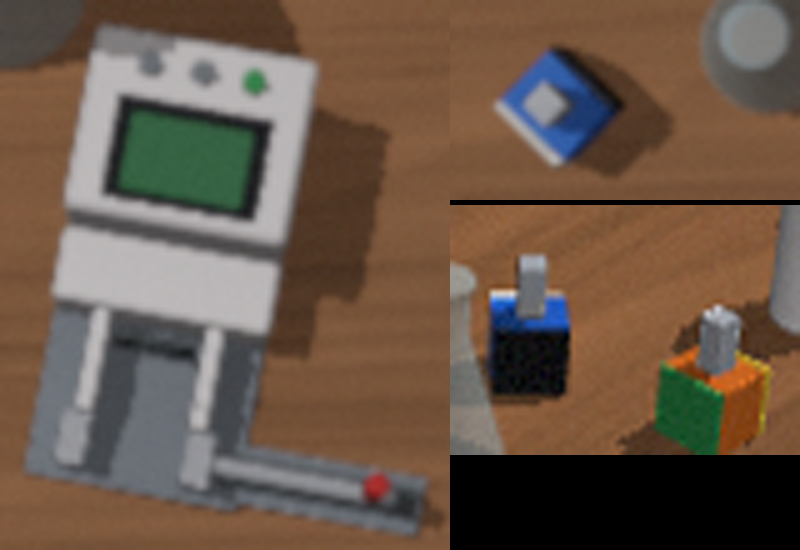

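View pics/z2.png

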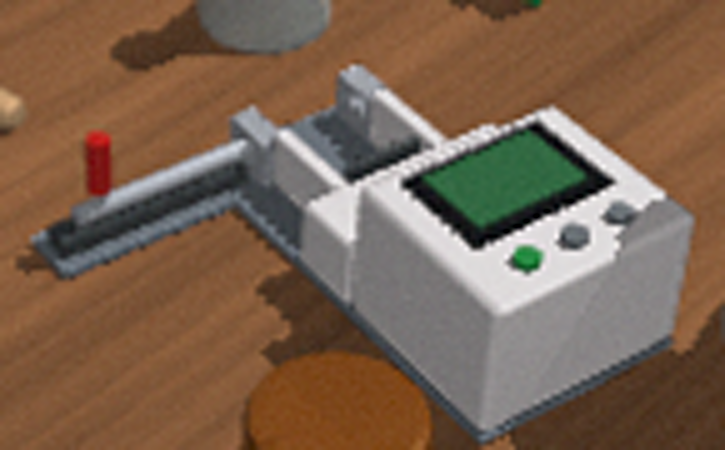

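Zoomed view: the housing corners, nose, knob (377,487) and block corners are clear. The white tile faces the lower-left, which is the -x,+y world side. Next I'll fit the reader and block poses from these points.

```bash
cat > fit.py <<'E'
from h import *
from scipy.optimize import least_squares
A=lambda p,o:(np.float64(p)+.5)/5-.5+o
# reader: points (u,v),(bx or None,|y| sign) at z ; half width unknown w
top=A([[97,25],[318,62],[283,245],[65,208],[377,487]],[285,85])
sc=A([[553,108],[695,213],[497,312],[356,196],[97,133]],[285,200])
T=toz("top",top,90); T[4]=toz("top",top[4:],72)[0]
S=toz("scene",sc,90); S[4]=toz("scene",sc[4:],72)[0]
print("top",T.round(1).tolist()); print("scene",S.round(1).tolist())
def model(p):
    x,y,a,w=p; R=np.array([[np.cos(a),-np.sin(a)],[np.sin(a),np.cos(a)]])
    return lambda q:np.float64(q)@R.T+[x,y]
def res(p,which):
    f=model(p);w=p[3]; r=[]
    if 't' in which: r.append(f([[170,w],[170,-w],[60,-w],[60,w],[-62,-150]])-T[:,:2])
    if 's' in which: r.append(f([[60,w],[170,w],[170,-w],[60,-w],[-62,-150]])-S[:,:2])
    return np.concatenate(r).ravel()
for k in('t','s','ts'):
    s=least_squares(res,[600,60,-.2,60],args=(k,)); print(k,s.x.round(3),s.fun.reshape(-1,2).round(1).tolist())
# block
img=cv2.imread('pics/top0.png'); 
B=A([[105,47],[172,103],[107,165],[47,104]],[222,205]); b=toz("top",B,50)
print("block corners",b[:,:2].round(1).tolist(),"mean",b[:,:2].mean(0).round(1),"edges",np.linalg.norm(np.diff(b,axis=0),axis=1).round(1))
w=(b[3]+b[2]-b[0]-b[1]);e=b[3]-b[2];e2=b[0]-b[1];v=e+e2
print("white yaw",np.arctan2(w[1],w[0]),"from y edges",np.arctan2(v[1],v[0])-np.pi/2, np.arctan2(v[1],v[0])+np.pi/2)
print("post top z88 top", toz("top",A([[97,102]],[222,205]),88).round(1), "scene",toz("scene",A([[83,53]],[340,150]),88).round(1))
d=np.load('pics/top0.npy'); print(d[222:232,236:250].round(0).astype(int))
E
python3 fit.py
```

```text
top [[827.0, 75.6, 90.0], [802.6, -50.4, 90.0], [696.9, -27.7, 90.0], [721.0, 96.0, 90.0], [559.3, -79.0, 72.0]]
scene [[727.7, 94.3, 90.0], [828.4, 76.2, 90.0], [803.3, -48.9, 90.0], [702.1, -32.9, 90.0], [558.5, -75.0, 72.0]]
t [ 6.50195e+02  4.94770e+01 -2.19000e-01  6.35560e+01] [[3.0, -1.1], [-0.3, 0.9], [-2.0, 2.1], [1.6, 2.5], [-2.3, -4.4]]
s [ 6.53487e+02  5.03090e+01 -2.33000e-01  6.42990e+01] [[-1.0, 4.7], [5.4, -2.6], [0.7, -2.6], [-5.1, 6.8], [0.1, -6.3]]
ts [ 6.51839e+02  4.98940e+01 -2.26000e-01  6.39270e+01] [[4.9, -1.5], [0.6, -0.1], [-1.0, 1.8], [3.6, 2.8], [-1.5, -3.4], [-3.1, 4.4], [3.5, -2.1], [-0.2, -1.6], [-6.2, 7.0], [-0.7, -7.4]]
block corners [[475.8, 261.6], [442.6, 223.1], [407.6, 261.1], [443.6, 295.5]] mean [442.4 260.3] edges [50.8 51.6 49.7]
white yaw 2.323033729725969 from y edges -0.7595335464751869 2.382059107114606
post top z88 top [[443.5 260.2  88. ]] scene [[440.5 267.6  88. ]]
[[1265 1267 1271 1271 1232 1236 1257 1270 1269 1268 1273 1272 1270 1268]
 [1269 1268 1268 1232 1229 1230 1236 1259 1275 1274 1267 1269 1270 1267]
 [1270 1269 1234 1231 1230 1230 1230 1236 1256 1266 1269 1271 1269 1273]
 [1268 1230 1233 1227 1232 1228 1229 1228 1235 1260 1269 1268 1267 1266]
 [1227 1231 1226 1229 1232 1230 1232 1228 1231 1243 1265 1269 1271 1272]
 [1265 1229 1234 1228 1234 1227 1230 1228 1241 1255 1267 1266 1269 1269]
 [1268 1265 1230 1229 1234 1234 1229 1243 1255 1270 1269 1267 1266 1264]
 [1266 1267 1265 1232 1232 1228 1233 1252 1267 1264 1265 1265 1260 1263]
 [1264 1262 1266 1275 1234 1236 1254 1269 1265 1267 1266 1269 1267 1264]
 [1268 1269 1270 1270 1263 1268 1271 1266 1263 1270 1269 1274 1272 1270]]
```

```bash
cat > fit2.py <<'E'
from h import *
from scipy.optimize import least_squares
A=lambda p,o:(np.float64(p)+.5)/5-.5+o
t=[[97,25,90,170,64],[318,62,90,170,-64],[283,245,90,60,-64],[65,208,90,60,64],
 [25,472,6,-85,65],[237,510,6,-85,-65],[72,437,36,-62,37.5],[198,461,36,-62,-37.5],
 [92,358,42,-14,34],[206,380,42,-14,-34]]
s=[[553,108,90,60,64],[695,213,90,170,64],[497,312,90,170,-64],[362,202,90,60,-64],[250,122,36,-62,-37.5],[357,80,36,-62,37.5]]
for n,L,o in(("top",t,[285,85]),("scene",s,[285,200])):
    L=np.float64(L); W=np.vstack([toz(n,A(r[None,:2],o),r[2]) for r in L])[:,:2]
    f=lambda p:(np.c_[np.cos(p[2])*L[:,3]-np.sin(p[2])*L[:,4],np.sin(p[2])*L[:,3]+np.cos(p[2])*L[:,4]]+p[:2]-W).ravel()
    r=least_squares(f,[650,50,-.2],loss='soft_l1'); print(n,r.x.round(3)); print(f(r.x).reshape(-1,2).round(1).tolist())
    if n=="top":
        x,y,a=r.x; print("knob bay frame",((toz(n,A([[377,487]],o),72)[:,:2]-[x,y])@np.array([[np.cos(a),-np.sin(a)],[np.sin(a),np.cos(a)]])).round(1))
E
python3 fit2.py
```

```text
top [ 6.49548e+02  4.64870e+01 -2.01000e-01]
[[1.9, -0.3], [0.8, 0.3], [-1.4, -0.5], [0.1, 1.3], [-0.9, 1.1], [-1.1, 1.1], [-0.5, -0.7], [0.4, -0.1], [0.0, -0.8], [1.0, -0.6]]
knob bay frame [[ -63.4 -141. ]]
scene [ 6.49218e+02  4.62750e+01 -1.96000e-01]
[[-7.2, 3.0], [0.1, -0.3], [0.1, -0.7], [-11.7, 6.0], [3.3, -1.6], [1.7, -0.2]]
```

```bash
cat >> h.py <<'E'
from scipy.spatial.transform import Rotation as Ro
BAY=np.array([649.5,46.4]); YAW=-0.2; BLK=np.array([443.0,260.5]); BYAW=2.35
def q(psi): return (Ro.from_euler('z',psi)*Ro.from_euler('x',np.pi)).as_quat()
def bay(x,y): 
    c,s=np.cos(YAW),np.sin(YAW); return BAY+[c*x-s*y,s*x+c*y]
def P(xy,z): return [float(xy[0]),float(xy[1]),float(z)]
def st(m=""):
    o=manip.observe(); d=np.array(o["tcp_pos"])[:2]-BAY; c,s=np.cos(YAW),np.sin(YAW)
    print(m,round(o["t"],1),np.round(o["tcp_pos"],1),"bay",round(c*d[0]+s*d[1],1),round(-s*d[0]+c*d[1],1),"F",np.round(o["contact_force"],1),"op",round(o["opening"],1),"g",round(o["grasp_force"],1)); return o
E
python3 - <<'E'
from h import *
for k in (0,1):
    for n,p,psi in(("grasp",P(BLK,57),BYAW-k*np.pi),("white",P(bay(-25,0),63),YAW-k*np.pi),("white+",P(bay(-25,0),63),YAW+k*np.pi),("black",P(bay(-25,0),63),YAW+np.pi-k*np.pi),("knob",P(bay(-62,-145),50),YAW)):
        r=manip.solve_ik(p,q(psi)); print(k,n,None if r is None else np.round(r,2))
E
```

```text
0 grasp [ 0.42  0.56  1.78 -0.    0.8  -0.36]
0 white [-0.01  0.67  1.49 -0.    0.99  1.76]
0 white+ [-0.01  0.67  1.49 -0.    0.99  1.76]
0 black [-0.01  0.67  1.49  0.    0.99 -1.38]
0 knob [-0.25  0.62  1.66 -0.    0.86  1.52]
1 grasp [ 0.42  0.56  1.78 -0.    0.8   2.78]
1 white [-0.01  0.67  1.49  0.    0.99 -1.38]
1 white+ [-0.01  0.67  1.49  0.    0.99 -1.38]
1 black [-0.01  0.67  1.49 -0.    0.99  1.76]
1 knob [-0.25  0.62  1.66 -0.    0.86  1.52]
```

Run:
```python
from h import *
manip.goto(P(BLK,230),q(BYAW)); st("above")
manip.command_gripper(60)
manip.line_to(P(BLK,100),feed=200); st()
manip.line_to(P(BLK,58),feed=80); st("down")
p,d=manip.grab_frame("scene"); t,_=manip.grab_frame("top")
r=lambda a,k:cv2.resize(a[:,:,::-1],None,fx=k,fy=k)
cv2.imwrite("pics/g1.png",np.hstack([r(p[130:220,310:410],4),r(t[180:270,190:290],4)]))
```

```text
above 3.2 [443.4 260.  230. ] bay -244.5 168.4 F [ 0.2  1.  -0.4] op 91.2 g 0.0
 4.7 [443.5 260.7 100.7] bay -244.5 169.1 F [-0.9 -0.8  0.3] op 59.9 g 0.0
down 5.3 [443.2 260.6  58.3] bay -244.7 168.9 F [ 0.3  0.6 -0.2] op 60.1 g 0.0
```

View pics/g1.png

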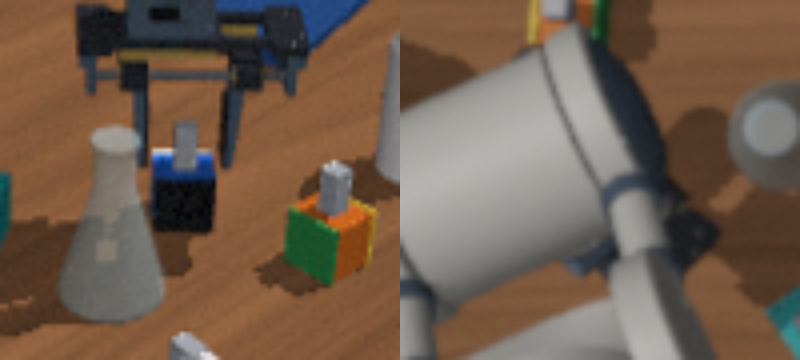

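The fingers straddle the post and are clear of both tiles. I'll grip, lift and bring the block over the bay with the white end forward.

Run:
```python
from h import *
manip.command_gripper(5); st("grip")
manip.line_to(P(BLK,230),feed=250)
manip.goto(P(bay(-50,0),230),q(YAW)); st("over")
manip.line_to(P(bay(-50,0),115),feed=250); st()
p,d=manip.grab_frame("scene"); t,_=manip.grab_frame("top")
cv2.imwrite("pics/raw_s.png",p[:,:,::-1])
r=lambda a,k:cv2.resize(a[:,:,::-1],None,fx=k,fy=k)
cv2.imwrite("pics/g2.png",np.hstack([r(p[170:290,290:430],4),r(t[85:205,290:350],4)]))
```

```text
grip 6.2 [442.8 260.4  57.8] bay -245.1 168.7 F [-1.   0.3 -3.3] op 18.1 g 30.0
over 8.9 [600.2  56.6 229.6] bay -50.3 0.2 F [-0.5 -0.1 -4. ] op 18.2 g 30.0
 9.5 [601.1  56.5 115.9] bay -49.5 0.3 F [ 0.3  0.1 -2.2] op 17.6 g 30.0
```

View pics/g2.png

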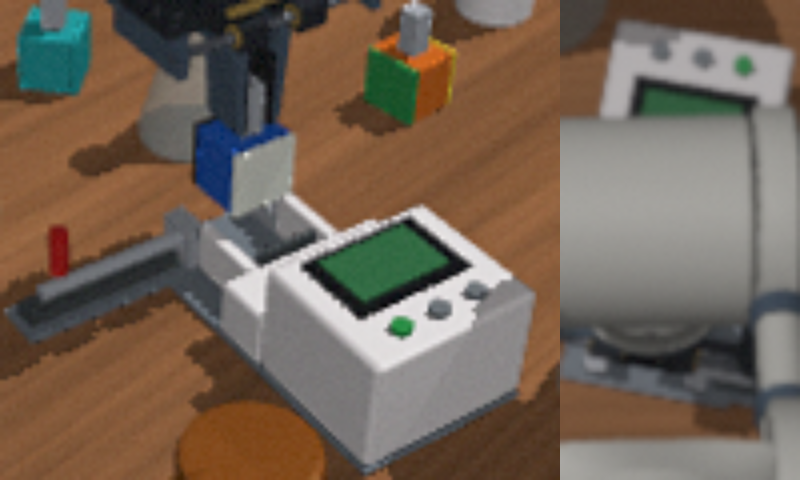

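White tile faces the reader and the block is lined up above the bay. Next is a guarded descent and push.

```bash
cat >> h.py <<'E'
def F(n=6):
    a=[]
    for _ in range(n): a.append(manip.observe()["contact_force"]); manip.dwell(0.02)
    f=np.mean(a,0); c,s=np.cos(YAW),np.sin(YAW); return np.array([c*f[0]+s*f[1],-s*f[0]+c*f[1],f[2]])
def down(x,y,zs):
    f0=F()
    for z in zs:
        manip.line_to(P(bay(x,y),z),feed=100); f=F()-f0
        print("z",z,f.round(1))
        if abs(f[2])>3 or np.hypot(f[0],f[1])>4: return False
    return True
def push(x0,y,z,xs,lim=6.5):
    f0=F(10)
    for x in xs:
        manip.line_to(P(bay(x,y),z),feed=60); f=F()-f0
        print("x",x,f.round(1), end=' | ')
        if -f[0]>lim or abs(f[1])>9: break
    print(); st("pushed"); return x
E
python3 - <<'E'
from h import *
if down(-50,0,[100,92,80,66]):
    st()
    push(-50,0,66,[-40,-32,-28]+[-26+i for i in range(0,16,1)])
    manip.dwell(.4); print(F())
E
```

```text
z 100 [-0.3 -0.  -0.1]
z 92 [ 0.3 -0.2 -0.6]
z 80 [ 0.3 -0.3 -0.3]
z 66 [ 0.  -0.4 -0.3]
 11.2 [600.6  56.3  66.3] bay -49.9 0.0 F [ 0.4 -0.6 -3.1] op 17.6 g 30.0
x -40 [0.1 0.7 0.5] | x -32 [ 0.2  0.2 -0. ] | x -28 [0.3 0.2 0.1] | x -26 [-0.5  0.2  0.3] | x -25 [-0.9  0.4  0.5] | x -24 [-1.6  0.7  0.5] | x -23 [-1.6 -0.   0.2] | x -22 [-1.8  0.4  0.4] | x -21 [-2.5  0.1  0.7] | x -20 [-2.8  0.1  1.1] | x -19 [-3.1  0.3  1.2] | x -18 [-4.6  0.3  1.5] | x -17 [-7.7  0.5  2.8] | 
pushed 16.1 [632.1  49.9  65.8] bay -17.8 -0.0 F [-7.5  1.7 -0.6] op 17.7 g 30.0
[-7.74191193 -0.01985291 -0.27143915]
```

Clean spring curve up to the end stop, so the white end is done. Now I'll withdraw, turn the block and press the black end.

Run:
```python
from h import *
manip.line_to(P(bay(-50,0),66),feed=100)
manip.line_to(P(bay(-50,0),160),feed=250); st("up")
manip.goto(P(bay(-50,0),160),q(YAW+np.pi)); o=st("turned"); print(np.round(o["joint_positions"],2))
if down(-50,0,[102,92,66]):
    push(-50,0,66,[-32]+[-27+i for i in range(0,16,1)])
    manip.dwell(.4); print(F())
```

```text
up 17.6 [601.2  56.2 160.2] bay -49.3 -0.0 F [-0.4 -0.4 -3.7] op 17.6 g 30.0
turned 20.3 [600.4  56.3 159.9] bay -50.1 -0.0 F [-0.4 -0.  -2.9] op 17.8 g 30.0
[-0.01  0.52  1.47  0.    1.16 -1.38]
z 102 [-0.4  0.2 -0. ]
z 92 [-0.1 -0.1 -0.2]
z 66 [-0.  -0.1 -0.1]
x -32 [-0.3  0.2  0.3] | x -27 [ 0.1 -0.2 -0.2] | x -26 [-0.2 -0.4 -0.1] | x -25 [-0.1  0.1 -0.2] | x -24 [ 0.2 -0.3 -0.4] | x -23 [ 0.4  0.  -0.1] | x -22 [-0.3 -0.1  0.5] | x -21 [-1.  -0.   0.4] | x -20 [-1.1 -0.3  0.1] | x -19 [-1.6 -0.5 -0. ] | x -18 [-1.8 -0.4 -0. ] | x -17 [-2.3 -0.2  0.7] | x -16 [-2.8 -0.3  0.5] | x -15 [-3.2  0.   0.3] | x -14 [-3.3 -0.7  0.6] | x -13 [-6.5  0.1  2.5] | x -12 [-9.1  0.1  3.7] | 
pushed 28.4 [636.5  49.   65.7] bay -13.3 -0.0 F [-9.1  2.  -0.4] op 17.7 g 30.0
[-8.93780389  0.38519325  0.15401815]
```

Black end also reached the stop; contact began at x≈-22. Now I'll back off a little, set the block down on the floor, release it and move above the knob.

Run:
```python
from h import *
manip.line_to(P(bay(-23,0),66),feed=60); f0=F()
for z in (65.3,64.7,64.2,63.7):
    manip.line_to(P(bay(-23.2,0),z),feed=30); f=F()-f0; print(z,f.round(1))
    if f[2]>1.5: break
manip.command_gripper(45); st("rel")
manip.line_to(P(bay(-23,0),160),feed=250)
for s in(1,-1):
    j=manip.solve_ik(P(bay(-62,-145),110),q(YAW+s*np.pi/2)); print(s,None if j is None else np.round(j,2))
manip.goto(P(bay(-62,-145),110),q(YAW+np.pi/2)); st("knob")
p,_=manip.grab_frame("scene"); cv2.imwrite("pics/g3.png",cv2.resize(p[170:290,285:430,::-1],None,fx=5,fy=5))
```

```text
65.3 [-0.5 -0.1  0.2]
64.7 [-0.7  0.4 -0.1]
64.2 [-0.8 -0.1 -0.3]
63.7 [-0.9 -0.2  2.2]
rel 31.4 [626.7  51.   63.7] bay -23.2 0.0 F [-0.3 -0.1  0.1] op 45.1 g 0.0
1 [-0.25  0.53  1.61 -0.    1.   -0.05]
-1 None
knob 33.2 [559.9 -83.1 109.7] bay -62.1 -144.7 F [0.3 0.6 0.5] op 45.2 g 0.0
```

View pics/g3.png

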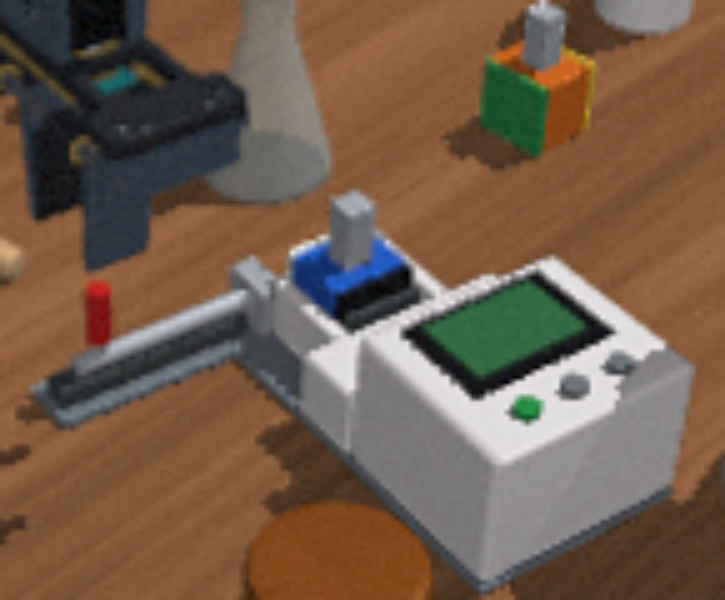

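The block stands in the bay with its black end to the plate and the knob lies between the fingers. Next I'll grip the knob and slide the bolt.

Run:
```python
from h import *
manip.line_to(P(bay(-62,-145),75),feed=150)
manip.line_to(P(bay(-62,-145),46),feed=60); st("down"); 
manip.command_gripper(5); o=st("grip")
if 11<o["opening"]<17:
    f0=F()
    manip.line_to(P(bay(-62,-100),46),feed=60); print((F()-f0).round(1))
    manip.line_to(P(bay(-62,-76),46),feed=60); print((F()-f0).round(1))
    for y in range(-74,-48,2):
        manip.line_to(P(bay(-62,y),46),feed=40); f=F(4)-f0; print(y,f.round(1),end=' | ')
        if f[1]<-9: break
    st("end")
p,_=manip.grab_frame("scene"); cv2.imwrite("pics/g4.png",cv2.resize(p[170:290,285:430,::-1],None,fx=5,fy=5))
```

```text
down 34.2 [559.9 -83.4  45.9] bay -62.0 -145.0 F [-0.3 -0.8 -0.5] op 45.5 g 0.0
grip 34.8 [560.1 -83.4  46.1] bay -61.8 -145.0 F [-0.2 -0.5  1.3] op 12.9 g 30.0
[4.1 1.5 1.2]
[5.3 1.6 0.8]
-74 [4.8 1.3 1.1] | -72 [5.4 0.8 0.4] | -70 [5.6 0.9 0.4] | -68 [5.3 1.  0.8] | -66 [  5.6 -10.4   2. ] | end 38.1 [575.8  -7.4  46.1] bay -61.6 -67.3 F [  3.8 -11.5   4. ] op 12.9 g 30.0
```

View pics/g4.png

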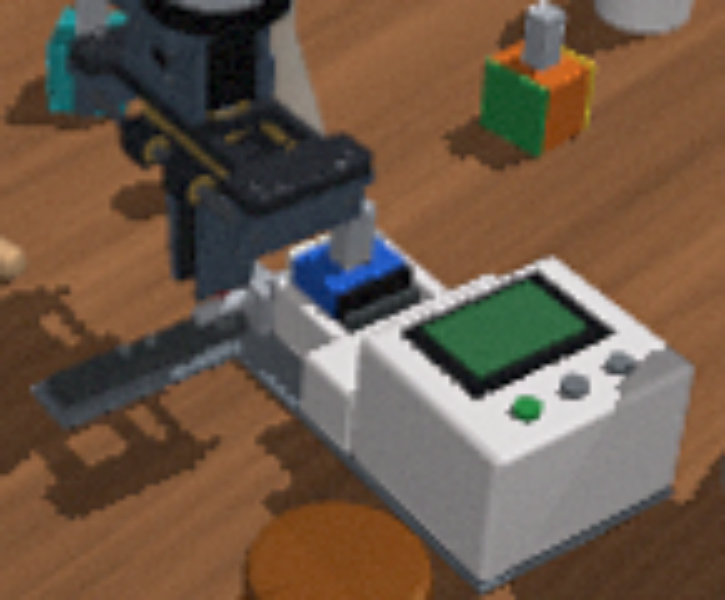

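The bolt travelled 78 mm from a partly advanced start before meeting a hard stop. I'll push a bit harder, release, and measure the knob position.

Run:
```python
from h import *
f0=F()
for y in (-65,-64):
    manip.line_to(P(bay(-62,y),46),feed=30); print((F()-f0).round(1)); st()
    if manip.observe()["contact_force"][1]<-30: break
manip.line_to(P(bay(-62,-67),46),feed=40); print((F()-f0).round(1))
manip.command_gripper(40); st("rel")
manip.line_to(P(bay(-62,-67),160),feed=250)
manip.goto(P(bay(-150,-300),230),q(YAW+np.pi/2)); st("away")
t,_=manip.grab_frame("top"); p,_=manip.grab_frame("scene")
cv2.imwrite("pics/top5.png",t[:,:,::-1]); cv2.imwrite("pics/scene5.png",p[:,:,::-1])
for n,im in(("top",t),("scene",p)):
    for k,old in(("new",im),("old",cv2.imread(f"pics/{n}0.png")[:,:,::-1])):
        h=cv2.cvtColor(np.ascontiguousarray(old),cv2.COLOR_RGB2HSV)
        m=((h[:,:,0]<6)|(h[:,:,0]>174))&(h[:,:,1]>170)&(h[:,:,2]>80); m=m.astype(np.uint8)
        N,L,S,C=cv2.connectedComponentsWithStats(m)
        for i in range(1,N):
            if S[i,4]>=4 and 280<C[i][0]<380 and 100<C[i][1]<270:
                z=72 if n=="top" else 60; w=toz(n,C[i][None],z)[0,:2]-BAY; c,s=np.cos(YAW),np.sin(YAW)
                print(n,k,C[i].round(1),S[i,4],np.round([c*w[0]+s*w[1],-s*w[0]+c*w[1]],1))
W=np.hstack([cv2.resize(t[85:195,285:375],None,fx=4,fy=4),cv2.resize(p[195:305,300:400],None,fx=4,fy=4)])
cv2.imwrite("pics/g5.png",W[:,:,::-1])
```

```text
[-0.3 -9.4  0.9]
 38.6 [575.8  -7.2  46.1] bay -61.6 -67.2 F [  1.7 -20.7   4.2] op 12.9 g 30.0
[ -0.3 -17.9   1.7]
 39.0 [575.9  -7.1  46.2] bay -61.6 -67.0 F [ -0.7 -28.6   5.4] op 13.5 g 30.0
[-0.7  8.8 -1.2]
rel 39.9 [575.3  -6.9  45.9] bay -62.1 -67.0 F [-0.1 -0.1  0.3] op 39.9 g 0.0
away 41.6 [ 443.3 -217.2  229.4] bay -149.8 -299.3 F [0.2 0.  0.2] op 39.9 g 0.0
top new [333.7 177.4] 9 [-63.9 -64.4]
top old [359.8 181.9] 10 [ -63.3 -140.2]
scene new [328.4 222.4] 49 [-55.9 -65.2]
scene old [304.2 231.8] 55 [ -57.4 -141.4]
```

View pics/g5.png

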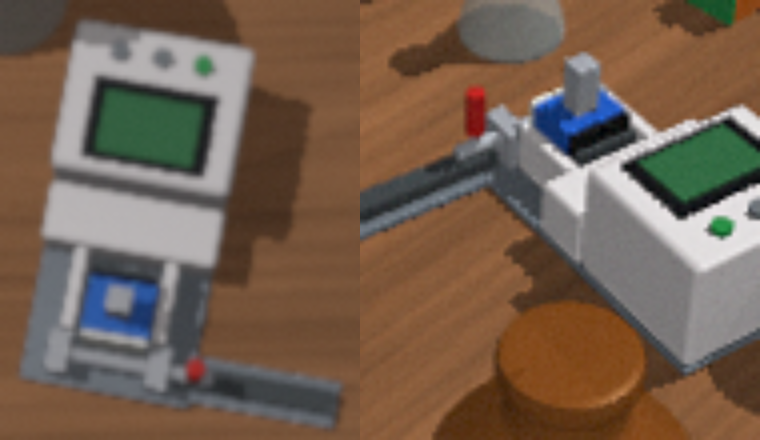

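The knob sits at bay y ≈ -64.5, which is fully home. The bolt spans into its keeper at the bottom of the top view, and the block stands square with its black end to the plate. I'm handing in.

```bash
python3 -c "
from cell import manip
print(manip.close_job())"
```

```text
the job is handed in; nothing more can be done
None
```

I pressed the white end, then the black end, to the plate's stop, left the block in the bay black end to the plate with the bolt fully home, and handed the job in at about 42 s; no verdict came back.

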